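# Load the clamp jig and set its thumbscrew

## Robot

A 6-joint arm with a two-finger parallel gripper is mounted at the origin on a cart in front of the work surface, level with it; the furniture and walls round the work are solid. World frame = base frame: x ahead of the robot, y to its left, z up, the work surface at z = 0. Lengths are in m, angles in rad, forces in N, time in s.
With the tool pointing down it reaches from about 0.4 to 0.825 m from the base axis. Payload 7 kg.
Tool frame: the origin (TCP) lies at the very end of the fingers, on their centre line; the grasp point (between the pads) lies 19 mm behind it; z points along the fingers, y is the line along which they close (so a half turn about z gives the same grasp; the last joint's range is limited). The gripper opens to 88 mm and grips with 3 to 60 N. Pads are 19 mm wide; open, the fingers measure 130 mm over their backs; the gripper's body (78 mm by 193 mm) begins 47 mm behind the grasp point.
Start: joints at [-0.854, 0.359, 0.012, 0, -1.224, -0.288], TCP at [0.281, -0.614, 0.227] pointing down, gripper open.
Joint ranges: [-3.07, 3.07], [-1.43, 2.12], [-1.02, 1.25], [-3.03, 1.67], [-3.05, -0], [-3.03, 3.03]. Speed limits (rad/s): [2.39, 2.39, 3.01, 3.14, 3.14, 3.14].

## Interface

Orientations are given as [roll, pitch, yaw] about the fixed x, y, z axes, in that order (R = Rz(yaw) Ry(pitch) Rx(roll)).
In Python, from station import arm gives the robot as it stands. The module is installed in compiled form; this text tells all that it offers.
- The arm moves only by the shell command python3 -m crank 'ROWS' [FORCE]. ROWS is JSON, a list of rows, each an object of numbers: "dx", "dy", "dz": the shift along the world's x, y, z in m; "twist": the turn about the world's z in degrees; "grip": the opening, from -1 (shut) to 1 (fully open). A call has exactly 5 rows; each row is the pose to reach, as a shift and turn from the pose commanded when the call began; what a row does not reach only later rows make up. A row lasts 1/12 s, in which the tool goes at most 41.7 mm and 7.16 degrees, less where a joint would pass 70% of its speed; a pose out of reach is approached as far as the arm can. A call with a gripper value outside its range is refused whole. The fingers move at their own pace and stop on an object; FORCE is the grip in N (left out, the last holds). Time passes only in rows, so rows that repeat a pose let the fingers close, or fill a call up. It gives the time, the measured TCP pose, the force, the opening and the grip force at its end, in the units of the state.
- arm.get_state(): the state, without advancing time (a new reading comes with each control period).
- arm.grab_frame(name): name is "scene" or "side" or "wrist"; returns the picture (420x560x3 uint8, red, green, blue); there is no depth.
- arm.get_calibration(name): a dict with "fx", "fy", "cx", "cy" (pixels), "cam_to_world" (4x4, takes a point from camera to world coordinates); the wrist camera has in their place "tool_from_camera" (4x4, takes a point from camera to tool coordinates, whose origin is the TCP and whose axes are the flange's). Camera axes: x right, y down, z forward; pixel columns grow to the right and rows downward; lengths in m; the calibration is good to about 2 mm. The wrist camera is an equidistant fisheye: a pixel r from the principal point sees the ray r / f radians off the axis. A picture is of the moment at which its call begins: read the wrist's pose just before it. get_calibration takes no time and is no camera call.
- arm.job_done(): hands the job in; it is judged then, once.
The state is a dict: "t": time; "q": joint angles; "qd": joint speeds; "joint_efforts": joint torques, N m; "eef_pos": TCP position; "ee_rot": TCP orientation; "force": force on the tool from outside, world axes, zero at the start; "moment": the same for the moment, N m; "width": finger opening in m; "gripper_force": force on a finger pad.
Only numpy, scipy, OpenCV 4.12 (cv2) and the standard library are available. Lean on these libraries where they do the work, as an engineer would, in place of code of your own. Each camera call takes 0.05 s, during which the arm holds its last target. There are 200 camera calls.

## Task

Set the ferrite transformer fully home in the oblong pocket of the clamp jig and stand the black capacitor upright in its round pocket, tipping neither over. Then turn the jig's thumbscrew clockwise until it seats against its stop, back it off a quarter turn, and finish while still gripping the thumbscrew there, without letting go. Leave the other things on the bench where they are.

Things in the scene. Friction and masses are not known exactly. Their poses are not given: they have to be found in the camera images.
- transformer_mid (a point): small ferrite transformer, black core, yellow-orange winding, loose, standing on its feet: 30 (x) x 40 (y) x 28 (z) mm. Point at its centre, 14 mm above its underside; z up. The winding, 28 mm wide across x, spans heights 8 to 23 mm and can be gripped across x; the core, 40 mm along y and 12 mm thick in x, spans 5 to 28 mm. A half turn about z makes no difference.
- capacitor_mid (a point): black cylindrical capacitor with a pale stripe, loose, standing upright: 25 mm diameter, 40 mm tall. Point at its centre, 20 mm above its underside. Not the smaller dark blue one that stands by the blue bin.
- jig: clamp jig, fixed: aluminium plate 78 (x) x 232 (y) x 13 mm high, origin at the centre of its underside. In the middle a blue housing 44 x 50 mm, 22 mm high, carries the thumbscrew; a round pocket lies 84 mm off at +y, an oblong one 84 mm off at -y. Push bars (18 mm wide, tops 19 mm above the bench) reach to the pockets' inner edges: keep fingertips 20 mm above the bench there.
- round_pocket (a point): centre of the floor of the round pocket: 30 mm diameter, 8 mm deep with a small chamfer, floor 5 mm above the bench. Axes as the jig.
- oblong_pocket (a point): centre of the floor of the oblong pocket: 35 (x) x 45 (y) mm, 8 mm deep with a small chamfer, floor 5 mm above the bench. Axes as the jig; the transformer's y lies along this y, either way round.
- screw_grip (a point): the thumbscrew's grip point, on its vertical axis 49.5 mm above the bench. Its black wing bar is 46 mm long (this point's x, which turns with it), 10 mm thick (y) and spans heights 34.5 to 58.5 mm above the bench. Below it: a 10 mm stem and a collar of 19 mm diameter, top 32 mm above the bench.
- thumbscrew (a joint): angle of the thumbscrew in rad; grows as it is turned clockwise seen from above; 2.4 is seated against a hard stop; starts between 1.2 and 1.9; stays where it is left (light friction, about 0.04 N m)
- spool: white spool of solder wire, 60 x 65 x 34 mm, loose bystander; origin at the centre of its underside
- tape: roll of black tape lying flat, 59 x 57 x 19 mm, loose bystander; origin at the centre of its underside
- choke: copper-wound ring choke, 40 x 49 x 14 mm, loose bystander; origin at the centre of its underside
- marker: white marker pen with black cap, 17 x 135 x 16 mm, loose bystander; origin at the centre of its underside
- cutters: side cutters with blue handles, 53 x 137 x 10 mm, loose bystander; origin at the centre of its underside

How it is judged:
By the outcome, as a careful person would: the job done as asked, in the order asked, and still so for the second after the job is handed in, while the arm keeps its last pose, push and grip.
It also fails if it takes over 64 s, if anything falls off the work surface, if the arm or the gripper's body presses on something with over 40 N, if the wrist force passes 120 N, or if a joint passes its speed limit or range.

## Working session

There is one attempt and no reset: what is moved stays moved. The work goes in short steps, Python scripts to look and compute and a shell command to move; the robot and the scene stay as the last step left them, time stands still between calls to the robot, and variables do not carry over. Pictures are saved under pics/ and viewed, at most 10 in all, crops included, and the job is handed in when it is done.

```bash
mkdir -p pics; python3 - <<'E'
from station import arm
import cv2,json
s=arm.get_state();print({k:s[k] for k in('t','eef_pos','ee_rot','width')})
for n in('scene','side','wrist'):
    im=arm.grab_frame(n);cv2.imwrite(f'pics/{n}0.png',cv2.cvtColor(im,cv2.COLOR_RGB2BGR))
    c=arm.get_calibration(n);print(n,{k:(v if not hasattr(v,'round') else v.round(4).tolist() if hasattr(v,'tolist') else v) for k,v in c.items()})
E
```

```text
{'t': 0.0, 'eef_pos': array([ 0.28042417, -0.61344973,  0.22561898]), 'ee_rot': array([ 3.13993711e+00, -1.36082326e-04, -2.71292629e+00]), 'width': 0.08743416326050565}
scene {'fx': 417.71296626865404, 'fy': 417.71296626865404, 'cx': 274.0996639981009, 'cy': 209.12422303810294, 'cam_to_world': [[0.615, -0.3762, 0.693, -0.32], [-0.7882, -0.2674, 0.5543, -0.6218], [-0.0233, -0.8871, -0.461, 0.6511], [0.0, 0.0, 0.0, 1.0]]}
side {'fx': 497.12233143127844, 'fy': 497.12233143127844, 'cx': 275.200814031553, 'cy': 216.8696334075658, 'cam_to_world': [[-0.8354, -0.3437, 0.4289, -0.2117], [-0.5496, 0.5204, -0.6535, 1.253], [0.0014, -0.7817, -0.6236, 1.1805], [0.0, 0.0, 0.0, 1.0]]}
wrist {'fx': 325.19226210127806, 'fy': 325.19226210127806, 'cx': 283.5258574945359, 'cy': 208.39940054720296, 'tool_from_camera': [[-0.0006, -0.9563, -0.2924, 0.0793], [1.0, -0.0007, 0.0, -0.0004], [-0.0002, -0.2924, 0.9563, -0.1581], [0.0, 0.0, 0.0, 1.0]]}
```

View pics/scene0.png

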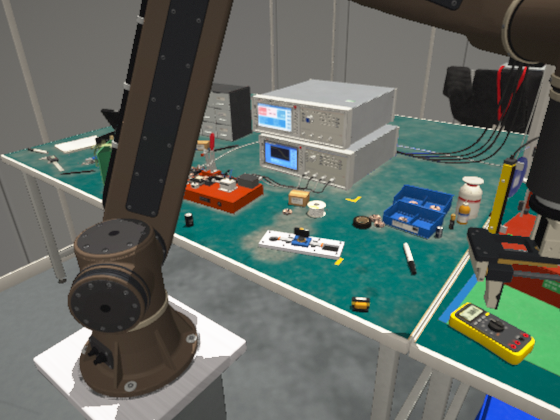

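View pics/side0.png

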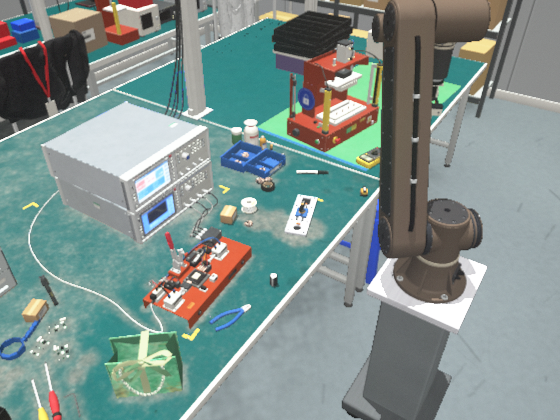

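The scene view shows the transformer at (361,304), the capacitor at (189,219) and the jig centred at (302,243). In the side view they are at (364,191), (273,280) and (301,214).

```bash
cat > h.py <<'E'
import numpy as np,cv2
from station import arm
def ray(n,u,v,st=None):
    c=arm.get_calibration(n)
    a=np.array([(u-c['cx'])/c['fx'],(v-c['cy'])/c['fy']])
    if n!='wrist':
        T=np.array(c['cam_to_world']);d=np.r_[a,1]
    else:
        from scipy.spatial.transform import Rotation as R
        W=np.eye(4);W[:3,:3]=R.from_euler('xyz',st['ee_rot']).as_matrix();W[:3,3]=st['eef_pos']
        T=W@np.array(c['tool_from_camera']);r=np.hypot(*a);d=np.r_[a/max(r,1e-9)*np.sin(r),np.cos(r)]
    return T[:3,3],T[:3,:3]@d
def onz(n,u,v,z,st=None):
    o,d=ray(n,u,v,st);return o+d*(z-o[2])/d[2]
def snap(n,f):
    st=arm.get_state();im=cv2.cvtColor(arm.grab_frame(n),cv2.COLOR_RGB2BGR);cv2.imwrite('pics/'+f,im);return st,im
E
python3 - <<'E'
from h import *
for k,a,b,z in(('tr',(361,304),(364,191),.014),('cap',(189,219),(273,280),.02),('jig',(302,243),(301,214),.013)):
    print(k,onz('scene',*a,z).round(3),onz('side',*b,z).round(3))
a,b=cv2.imread('pics/scene0.png'),cv2.imread('pics/side0.png')
A=cv2.resize(a[205:320,240:380],None,fx=5,fy=5,interpolation=2)
A=A[:575,:700]
cv2.imwrite('pics/c0.png',A)
E
```

```text
tr [ 0.382 -0.307  0.014] [ 0.384 -0.306  0.014]
cap [0.419 0.315 0.02 ] [0.413 0.314 0.02 ]
jig [ 0.52  -0.049  0.013] [ 0.519 -0.039  0.013]
```

View pics/c0.png

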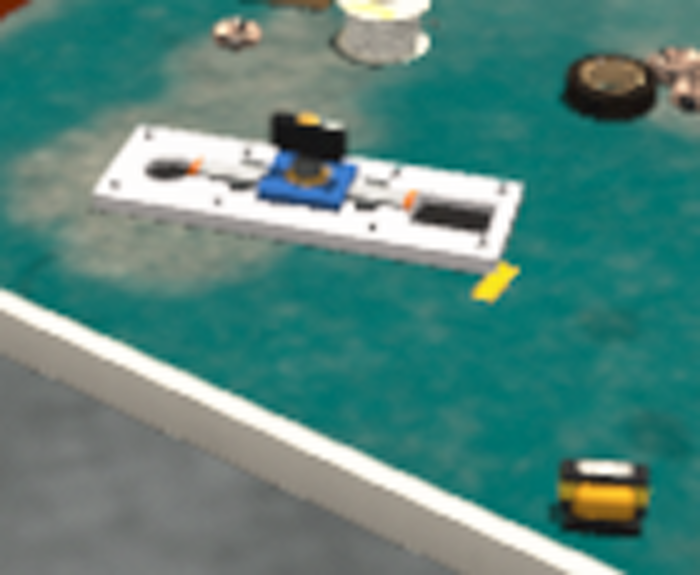

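The crop shows the wing bar along the jig's long axis, the round pocket at the left (+y), the oblong one at the right, and the transformer roughly aligned with world axes. Next I fly the wrist camera over the transformer.

```bash
python3 -m crank '[{"dx":0.01,"dy":0.032,"grip":1},{"dx":0.02,"dy":0.064,"grip":1},{"dx":0.03,"dy":0.096,"grip":1},{"dx":0.04,"dy":0.128,"grip":1},{"dx":0.05,"dy":0.16,"grip":1}]'
python3 -m crank '[{"dx":0.01,"dy":0.03,"grip":1},{"dx":0.02,"dy":0.06,"grip":1},{"dx":0.03,"dy":0.09,"grip":1},{"dx":0.04,"dy":0.12,"grip":1},{"dx":0.05,"dy":0.15,"grip":1}]'
python3 - <<'E'
from h import *
st,im=snap('wrist','w1.png');print(st['t'],st['eef_pos'],st['ee_rot'])
np.save('st1.npy',st,allow_pickle=True)
E
```

```text
0.15 [ 0.28045975 -0.61357034  0.22586255] [ 3.14034836e+00 -1.40964567e-04 -2.71286740e+00]invalid input at $[0]: expected keys dx, dy, dz, twist, grip
invalid input at $[0]: expected keys dx, dy, dz, twist, grip
```

View pics/w1.png

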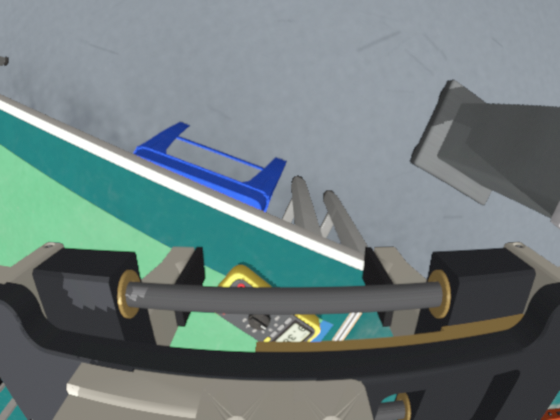

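The wrist view shows the fingers across row ~300, with the bench edge and multimeter. Each row needs all five keys, so I send the move again and stop slightly beyond the target, because the view opens towards the base.

```bash
python3 -m crank '[{"dx":0.016,"dy":0.034,"dz":0,"twist":0,"grip":1},{"dx":0.032,"dy":0.068,"dz":0,"twist":0,"grip":1},{"dx":0.048,"dy":0.102,"dz":0,"twist":0,"grip":1},{"dx":0.064,"dy":0.136,"dz":0,"twist":0,"grip":1},{"dx":0.08,"dy":0.17,"dz":0,"twist":0,"grip":1}]'
python3 -m crank '[{"dx":0.018,"dy":0.036,"dz":0,"twist":0,"grip":1},{"dx":0.036,"dy":0.072,"dz":0,"twist":0,"grip":1},{"dx":0.054,"dy":0.108,"dz":0,"twist":0,"grip":1},{"dx":0.072,"dy":0.144,"dz":0,"twist":0,"grip":1},{"dx":0.084,"dy":0.17,"dz":0,"twist":0,"grip":1}]'
python3 - <<'E'
from h import *
st,im=snap('wrist','w2.png');print(st['t'],st['eef_pos'],st['ee_rot'],st['qd'].round(2))
np.save('st2.npy',st,allow_pickle=True)
E
```

```text
t: 0.62
eef_pos: [0.3609, -0.4423, 0.2263]
ee_rot: [3.141, -0.0, -2.713]
force: [0.8, -0.3, 0.3]
width: 0.0878
gripper_force: 0.0
t: 1.03
eef_pos: [0.4456, -0.2713, 0.2268]
ee_rot: [-3.141, 0.001, -2.712]
force: [0.9, -0.7, -0.6]
width: 0.0875
gripper_force: 0.0
1.0333 [ 0.44556523 -0.27132894  0.22675295] [-3.14141372e+00  7.10819376e-04 -2.71184341e+00] [ 0.67 -0.08 -0.09  0.01  0.01 -0.65]
```

View pics/w2.png

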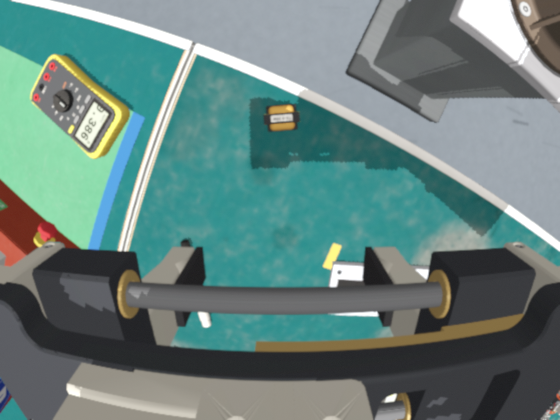

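The transformer is at (282,118) in the wrist view with its core along the image's columns. I measure it with a yellow mask.

```bash
python3 - <<'E'
from h import *
st=np.load('st2.npy',allow_pickle=True).item();im=cv2.imread('pics/w2.png')
hsv=cv2.cvtColor(im,cv2.COLOR_BGR2HSV);r=(slice(95,145),slice(255,312))
m=cv2.inRange(hsv,(8,90,90),(35,255,255));M=np.zeros_like(m);M[r]=m[r]
n,l,s,c=cv2.connectedComponentsWithStats(M)
print([(s[i].tolist(),c[i].round(1).tolist()) for i in range(1,n) if s[i][4]>8])
# object mask: not teal
t=cv2.inRange(hsv,(75,60,20),(100,255,255));O=np.zeros_like(m);O[r]=255-t[r]
n,l,s,c=cv2.connectedComponentsWithStats(O);k=1+np.argmax(s[1:,4]);print(s[k],c[k])
P=np.array([onz('wrist',u,v,.02,st)[:2] for v,u in np.argwhere(M>0)])
print('yellow',P.mean(0),cv2.minAreaRect((P*1000).astype(np.float32)))
P=np.array([onz('wrist',u,v,.02,st)[:2] for v,u in np.argwhere(l==k)])
print('obj',P.mean(0),cv2.minAreaRect((P*1000).astype(np.float32)))
print(arm.get_state()['q'])
E
```

```text
[([268, 104, 27, 11, 213], [280.8, 109.1]), ([270, 122, 25, 9, 188], [282.1, 126.0])]
[264 104  35  28 814] [281.33660934 117.35872236]
yellow [ 0.37993943 -0.30445708] ((380.1697998046875, -304.10223388671875), (28.266239166259766, 28.94562339782715), 30.377216339111328)
obj [ 0.38033492 -0.30434584] ((380.472900390625, -304.4636535644531), (29.6391658782959, 38.281593322753906), 29.389652252197266)
[-1.65938233e-01  1.04677560e-01 -3.22518368e-01 -1.09540280e-03
 -1.14214318e+00 -9.73473851e-01]
```

```bash
python3 -m crank '[{"dx":-0.01,"dy":0,"dz":-0.02,"twist":7,"grip":1},{"dx":-0.02,"dy":0,"dz":-0.04,"twist":14,"grip":1},{"dx":-0.03,"dy":0,"dz":-0.06,"twist":21,"grip":1},{"dx":-0.04,"dy":0,"dz":-0.08,"twist":28,"grip":1},{"dx":-0.05,"dy":0,"dz":-0.1,"twist":35,"grip":1}]'
python3 -m crank '[{"dx":-0.01,"dy":0.002,"dz":0,"twist":7,"grip":1},{"dx":-0.02,"dy":0.004,"dz":0,"twist":14,"grip":1},{"dx":-0.03,"dy":0.006,"dz":0,"twist":21,"grip":1},{"dx":-0.04,"dy":0.01,"dz":0,"twist":28,"grip":1},{"dx":-0.04,"dy":0.01,"dz":0,"twist":35,"grip":1}]'
python3 -m crank '[{"dx":0,"dy":0,"dz":0,"twist":7,"grip":1},{"dx":0,"dy":0,"dz":0,"twist":14,"grip":1},{"dx":0,"dy":0,"dz":0,"twist":20,"grip":1},{"dx":0,"dy":0,"dz":0,"twist":25,"grip":1},{"dx":0,"dy":0,"dz":0,"twist":25,"grip":1}]'
cat >> h.py <<'E'
def tr(st,im,z=.02):
    hsv=cv2.cvtColor(im,cv2.COLOR_BGR2HSV)
    m=cv2.inRange(hsv,(8,90,90),(35,255,255));m[240:]=0
    n,l,s,c=cv2.connectedComponentsWithStats(m)
    for i in range(1,n):
        if s[i][4]>60: print('yel',s[i].tolist(),c[i].round(1),onz('wrist',*c[i],z,st)[:2].round(4))
    t=cv2.inRange(hsv,(70,50,20),(105,255,255));o=255-t;o[240:]=0
    n,l,s,c=cv2.connectedComponentsWithStats(o)
    for i in range(1,n):
        if 300<s[i][4]<15000:
            P=np.array([onz('wrist',u,v,z,st)[:2] for v,u in np.argwhere(l==i)])*1000
            print('obj',s[i].tolist(),P.mean(0),cv2.minAreaRect(P.astype(np.float32)))
E
python3 - <<'E'
from h import *
st,im=snap('wrist','w3.png');print(st['t'],st['eef_pos'],st['ee_rot'],st['qd'].round(2),st['q'].round(2));np.save('st3.npy',st,allow_pickle=True)
tr(st,im)
E
```

```text
t: 1.5
eef_pos: [0.394, -0.2738, 0.1258]
ee_rot: [-3.141, 0.0, -2.096]
force: [0.4, -0.9, -0.8]
width: 0.0876
gripper_force: 0.0
t: 1.92
eef_pos: [0.3526, -0.2633, 0.1264]
ee_rot: [3.141, 0.001, -1.486]
force: [-0.7, 0.2, -0.7]
width: 0.0878
gripper_force: 0.0
t: 2.33
eef_pos: [0.3546, -0.2639, 0.1266]
ee_rot: [-3.142, -0.0, -1.051]
force: [-0.3, -1.0, -0.3]
width: 0.0877
gripper_force: 0.0
2.3333 [ 0.35455202 -0.26394113  0.1265982 ] [-3.14151909e+00 -6.52160577e-05 -1.05085235e+00] [-0.    0.    0.   -0.    0.   -0.17] [-0.19  0.07 -0.62  0.   -0.88  0.71]
yel [264, 133, 11, 35, 363] [269.1 149.9] [ 0.389  -0.3003]
yel [287, 133, 11, 35, 367] [291.9 150.2] [ 0.3727 -0.3093]
yel [88, 192, 30, 24, 325] [102.4 203.6] [ 0.5052 -0.1818]
obj [19, 3, 109, 42, 1482] [ 619.40382116 -321.3266444 ] ((621.8743896484375, -319.90728759765625), (135.6710205078125, 16.638324737548828), 31.55130386352539)Traceback (most recent call last):
  File "<stdin>", line 3, in <module>
  File "h.py", line 27, in tr
    P=np.array([onz('wrist',u,v,z,st)[:2] for v,u in np.argwhere(l==i)])*1000
                ~~~^^^^^^^^^^^^^^^^^^
  File "h.py", line 14, in onz
    o,d=ray(n,u,v,st);return o+d*(z-o[2])/d[2]
        ~~~^^^^^^^^^^
  File "h.py", line 4, in ray
    c=arm.get_calibration(n)
ValueError: time passes only in moves, steps and waits
```

View pics/w3.png

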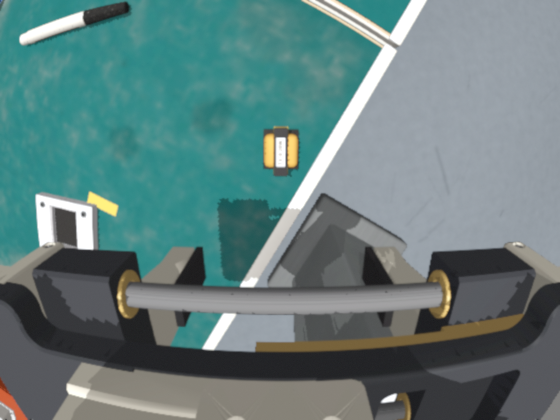

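The transformer is at (281,150), centred near (0.381, -0.305) and already aligned with the fingers. I descend and grip it.

```bash
python3 -m crank '[{"dx":0.009,"dy":-0.014,"dz":0,"twist":0,"grip":1},{"dx":0.018,"dy":-0.028,"dz":-0.02,"twist":0,"grip":1},{"dx":0.0265,"dy":-0.041,"dz":-0.05,"twist":0,"grip":1},{"dx":0.0265,"dy":-0.041,"dz":-0.08,"twist":0,"grip":1},{"dx":0.0265,"dy":-0.041,"dz":-0.1,"twist":0,"grip":0.5}]' 12
python3 -m crank '[{"dx":0,"dy":0,"dz":-0.008,"twist":0,"grip":0.3},{"dx":0,"dy":0,"dz":-0.0155,"twist":0,"grip":0.1},{"dx":0,"dy":0,"dz":-0.0155,"twist":0,"grip":-0.1},{"dx":0,"dy":0,"dz":-0.0155,"twist":0,"grip":-0.2},{"dx":0,"dy":0,"dz":-0.0155,"twist":0,"grip":-0.8}]' 12
python3 -m crank '[{"dx":0,"dy":0,"dz":0,"twist":0,"grip":-1},{"dx":0,"dy":0,"dz":0,"twist":0,"grip":-1},{"dx":0,"dy":0,"dz":0,"twist":0,"grip":-1},{"dx":0,"dy":0,"dz":0,"twist":0,"grip":-1},{"dx":0,"dy":0,"dz":0,"twist":0,"grip":-1}]' 12
```

```text
t: 2.8
eef_pos: [0.3804, -0.3051, 0.0242]
ee_rot: [3.141, 0.001, -1.06]
force: [-0.6, 0.3, 0.5]
width: 0.0848
gripper_force: 0.0
t: 3.22
eef_pos: [0.3821, -0.3051, 0.0123]
ee_rot: [-3.14, -0.002, -1.055]
force: [0.4, 0.0, 0.6]
width: 0.0528
gripper_force: 0.0
t: 3.63
eef_pos: [0.3814, -0.305, 0.0115]
ee_rot: [-3.141, -0.001, -1.055]
force: [-0.1, 1.2, 6.0]
width: 0.0275
gripper_force: 12.0
```

```bash
python3 - <<'E'
from h import *
st=np.load('st3.npy',allow_pickle=True).item()
print('pocket w3',onz('wrist',68,228,.013,st),'corners',onz('wrist',37,195,.013,st),onz('wrist',97,208,.013,st))
f=lambda u,v:onz('scene',240+u/5,205+v/5,.013)
for p in((140,126),(95,208),(522,185),(500,262),(167,169),(455,214)):print(p,f(*p).round(4))
E
python3 -m crank '[{"dx":0,"dy":0,"dz":0.01,"twist":0,"grip":-1},{"dx":0,"dy":0,"dz":0.03,"twist":0,"grip":-1},{"dx":0,"dy":0,"dz":0.06,"twist":0,"grip":-1},{"dx":0,"dy":0,"dz":0.09,"twist":0,"grip":-1},{"dx":0,"dy":0,"dz":0.11,"twist":0,"grip":-1}]'
```

```text
pocket w3 [ 0.53927984 -0.1295922   0.013     ] corners [ 0.59041903 -0.14259176  0.013     ] [ 0.51238496 -0.17030488  0.013     ]
(140, 126) [0.5197 0.0756 0.013 ]
(95, 208) [0.4332 0.0389 0.013 ]
(522, 185) [ 0.5952 -0.1437  0.013 ]
(500, 262) [ 0.5199 -0.1728  0.013 ]
(167, 169) [0.4902 0.0318 0.013 ]
(455, 214) [ 0.5467 -0.1286  0.013 ]
t: 4.05
eef_pos: [0.3817, -0.3052, 0.1236]
ee_rot: [-3.141, -0.002, -1.054]
force: [1.0, -0.7, 0.1]
width: 0.0273
gripper_force: 12.0
```

```bash
python3 -m crank '[{"dx":0.014,"dy":0.023,"dz":0.015,"twist":-2,"grip":-1},{"dx":0.032,"dy":0.054,"dz":0.015,"twist":-4,"grip":-1},{"dx":0.05,"dy":0.085,"dz":0.015,"twist":-6,"grip":-1},{"dx":0.068,"dy":0.116,"dz":0.015,"twist":-8,"grip":-1},{"dx":0.086,"dy":0.147,"dz":0.015,"twist":-10,"grip":-1}]'
python3 -m crank '[{"dx":0.018,"dy":0.03,"dz":0,"twist":0,"grip":-1},{"dx":0.036,"dy":0.06,"dz":0,"twist":0,"grip":-1},{"dx":0.05,"dy":0.083,"dz":0,"twist":0,"grip":-1},{"dx":0.05,"dy":0.083,"dz":0,"twist":0,"grip":-1},{"dx":0.05,"dy":0.083,"dz":0,"twist":0,"grip":-1}]'
python3 - <<'E'
from h import *
st,im=snap('wrist','w4.png');print(st['t'],st['eef_pos'],st['ee_rot'],st['qd'].round(2));np.save('st4.npy',st,allow_pickle=True)
E
```

```text
t: 4.47
eef_pos: [0.4675, -0.1564, 0.1364]
ee_rot: [-3.141, -0.0, -1.232]
force: [1.1, -0.6, -1.1]
width: 0.0277
gripper_force: 12.0
t: 4.88
eef_pos: [0.5175, -0.0736, 0.1357]
ee_rot: [3.141, 0.0, -1.227]
force: [-0.8, -0.0, -1.1]
width: 0.0273
gripper_force: 12.0
4.8833 [ 0.51746618 -0.07360948  0.13566357] [ 3.14086512e+00  1.92302996e-04 -1.22697634e+00] [-0.03 -0.01 -0.02 -0.   -0.01  0.01]
```

View pics/w4.png

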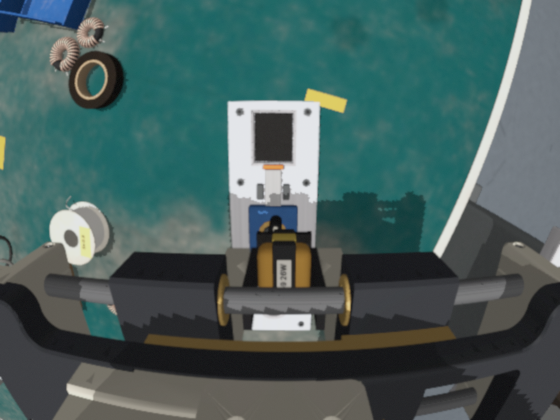

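The wrist view shows the oblong pocket at (274,137), the plate edges at columns 228 and 320, and the housing at (274,225), all square to the image.

```bash
python3 - <<'E'
from h import *
st=np.load('st4.npy',allow_pickle=True).item();im=cv2.imread('pics/w4.png');g=cv2.cvtColor(im,cv2.COLOR_BGR2GRAY)
s=im[:,:,2].astype(int)
m=(s<90).astype(np.uint8);m[:104]=0;m[175:]=0;m[:,:235]=0;m[:,312:]=0
n,l,S,c=cv2.connectedComponentsWithStats(m);k=1+np.argmax(S[1:,4]);print(S[k],c[k])
P=np.array([onz('wrist',u,v,.013,st)[:2] for v,u in np.argwhere(l==k)])*1000
print('pocket',P.mean(0),cv2.minAreaRect(P.astype(np.float32)))
for v in(120,140,165,190):
    r=s[v]>100;u=np.flatnonzero(r[200:350])+200;a,b=u[0],u[-1]+1
    A,B=onz('wrist',a-.5,v,.013,st)[:2],onz('wrist',b-.5,v,.013,st)[:2];print(v,a,b,A.round(4),B.round(4),((A+B)/2).round(4),np.linalg.norm(A-B))
E
```

```text
[ 255  113   37   48 1749] [272.97598628 136.83133219]
pocket [ 545.56427815 -125.26442487] ((545.5735473632812, -125.47146606445312), (31.365270614624023, 40.97434997558594), 19.209197998046875)
120 227 320 [ 0.5884 -0.1262] [ 0.513  -0.1527] [ 0.5507 -0.1395] 0.07993130509862553
140 228 320 [ 0.5821 -0.1099] [ 0.5069 -0.1364] [ 0.5445 -0.1232] 0.07972657689551636
165 228 319 [ 0.5753 -0.0888] [ 0.4999 -0.1155] [ 0.5376 -0.1022] 0.07998531072874247
190 229 318 [ 0.5677 -0.0674] [ 0.4926 -0.0941] [ 0.5301 -0.0808] 0.07965477506097235
```

```bash
python3 -m crank '[{"dx":0.014,"dy":-0.026,"dz":-0.01,"twist":0,"grip":-1},{"dx":0.028,"dy":-0.0518,"dz":-0.04,"twist":0,"grip":-1},{"dx":0.028,"dy":-0.0518,"dz":-0.07,"twist":0,"grip":-1},{"dx":0.028,"dy":-0.0518,"dz":-0.1,"twist":0,"grip":-1},{"dx":0.028,"dy":-0.0518,"dz":-0.1,"twist":0,"grip":-1}]'
python3 -m crank '[{"dx":0,"dy":0,"dz":-0.004,"twist":0,"grip":-1},{"dx":0,"dy":0,"dz":-0.008,"twist":0,"grip":-1},{"dx":0,"dy":0,"dz":-0.012,"twist":0,"grip":-1},{"dx":0,"dy":0,"dz":-0.016,"twist":0,"grip":-1},{"dx":0,"dy":0,"dz":-0.016,"twist":0,"grip":-1}]'
```

```text
t: 5.35
eef_pos: [0.5402, -0.1283, 0.0306]
ee_rot: [3.132, 0.003, -1.233]
force: [-0.6, -0.3, 0.0]
width: 0.0276
gripper_force: 12.0
t: 5.77
eef_pos: [0.5453, -0.1265, 0.0205]
ee_rot: [-3.141, -0.0, -1.229]
force: [0.6, -0.2, -0.2]
width: 0.0275
gripper_force: 12.0
```

```bash
python3 -m crank '[{"dx":0,"dy":0.0005,"dz":-0.001,"twist":0,"grip":-1},{"dx":0,"dy":0.0005,"dz":-0.002,"twist":0,"grip":-1},{"dx":0,"dy":0.0005,"dz":-0.003,"twist":0,"grip":-1},{"dx":0,"dy":0.0005,"dz":-0.004,"twist":0,"grip":-1},{"dx":0,"dy":0.0005,"dz":-0.004,"twist":0,"grip":-1}]'
```

```text
t: 6.18
eef_pos: [0.5453, -0.1261, 0.0165]
ee_rot: [-3.141, -0.0, -1.229]
force: [-1.1, 0.8, 4.1]
width: 0.0276
gripper_force: 12.0
```

```bash
python3 -m crank '[{"dx":0,"dy":0,"dz":0,"twist":0,"grip":-0.1},{"dx":0,"dy":0,"dz":0,"twist":0,"grip":0.1},{"dx":0,"dy":0,"dz":0,"twist":0,"grip":0.2},{"dx":0,"dy":0,"dz":0.01,"twist":0,"grip":0.2},{"dx":0,"dy":0,"dz":0.03,"twist":0,"grip":0.4}]'
python3 -m crank '[{"dx":0,"dy":0,"dz":0.03,"twist":0,"grip":1},{"dx":0,"dy":0,"dz":0.06,"twist":0,"grip":1},{"dx":-0.014,"dy":0.026,"dz":0.09,"twist":0,"grip":1},{"dx":-0.028,"dy":0.052,"dz":0.09,"twist":0,"grip":1},{"dx":-0.028,"dy":0.052,"dz":0.09,"twist":0,"grip":1}]'
python3 - <<'E'
from h import *
st,im=snap('wrist','w5.png');print(st['t'],st['eef_pos'],st['ee_rot'],st['qd'].round(2));np.save('st5.npy',st,allow_pickle=True)
cv2.imwrite('pics/w5c.png',cv2.resize(im[80:260,190:360],None,fx=3,fy=3,interpolation=2))
E
```

```text
t: 6.6
eef_pos: [0.5433, -0.1263, 0.0446]
ee_rot: [3.137, 0.001, -1.23]
force: [0.7, -0.3, 0.5]
width: 0.0541
gripper_force: 0.0
t: 7.02
eef_pos: [0.5165, -0.0717, 0.1391]
ee_rot: [-3.137, 0.0, -1.229]
force: [-0.3, -0.5, -1.7]
width: 0.0858
gripper_force: 0.0
7.0167 [ 0.51650781 -0.07172902  0.13907023] [-3.13688968e+00  1.22940269e-04 -1.22851009e+00] [-0.04  0.05  0.01  0.01  0.01  0.08]
```

View pics/w5c.png

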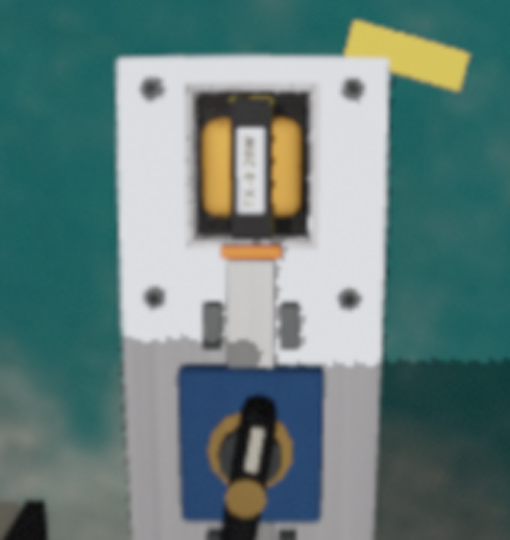

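The transformer is central and seated in the pocket, with the wing bar tilted slightly off the jig axis. Before going to the capacitor I check how close the red fixture is.

```bash
python3 - <<'E'
from h import *
for p in((185,322),(252,250),(145,302),(250,265)):print(p,onz('side',*p,.0).round(3))
for p in((212,210),(185,195),(263,190)):print(p,onz('scene',*p,.0).round(3))
print('handle top xrange',onz('side',170,237,.1).round(3),onz('scene',211,135,.1).round(3))
E
```

```text
(185, 322) [0.548 0.589 0.   ]
(252, 250) [0.566 0.217 0.   ]
(145, 302) [0.706 0.598 0.   ]
(250, 265) [0.528 0.282 0.   ]
(212, 210) [0.532 0.329 0.   ]
(185, 195) [0.558 0.496 0.   ]
(263, 190) [0.756 0.29  0.   ]
handle top xrange [0.764 0.402 0.1  ] [0.905 0.702 0.1  ]
```

```bash
python3 -m crank '[{"dx":-0.008,"dy":0.03,"dz":0.005,"twist":0,"grip":1},{"dx":-0.017,"dy":0.063,"dz":0.01,"twist":0,"grip":1},{"dx":-0.026,"dy":0.096,"dz":0.01,"twist":0,"grip":1},{"dx":-0.035,"dy":0.129,"dz":0.01,"twist":0,"grip":1},{"dx":-0.044,"dy":0.162,"dz":0.01,"twist":0,"grip":1}]'
python3 -m crank '[{"dx":-0.009,"dy":0.033,"dz":0,"twist":0,"grip":1},{"dx":-0.018,"dy":0.066,"dz":0,"twist":0,"grip":1},{"dx":-0.027,"dy":0.099,"dz":0,"twist":0,"grip":1},{"dx":-0.036,"dy":0.132,"dz":0,"twist":0,"grip":1},{"dx":-0.045,"dy":0.165,"dz":0,"twist":0,"grip":1}]'
python3 -m crank '[{"dx":-0.009,"dy":0.033,"dz":0,"twist":0,"grip":1},{"dx":-0.018,"dy":0.066,"dz":0,"twist":0,"grip":1},{"dx":-0.031,"dy":0.113,"dz":0,"twist":0,"grip":1},{"dx":-0.031,"dy":0.113,"dz":0,"twist":0,"grip":1},{"dx":-0.031,"dy":0.113,"dz":0,"twist":0,"grip":1}]'
python3 - <<'E'
from h import *
st,im=snap('wrist','w6.png');print(st['t'],st['eef_pos'],st['ee_rot'],st['qd'].round(2));np.save('st6.npy',st,allow_pickle=True)
E
```

```text
t: 7.48
eef_pos: [0.4728, 0.0887, 0.1465]
ee_rot: [-3.141, -0.0, -1.23]
force: [-0.3, 0.5, 0.3]
width: 0.0877
gripper_force: 0.0
t: 7.9
eef_pos: [0.4278, 0.2541, 0.1464]
ee_rot: [-3.141, -0.0, -1.229]
force: [0.3, 0.2, 0.5]
width: 0.0875
gripper_force: 0.0
t: 8.32
eef_pos: [0.3969, 0.3682, 0.1459]
ee_rot: [3.142, -0.0, -1.226]
force: [0.1, -0.5, 0.5]
width: 0.0873
gripper_force: 0.0
8.3167 [0.39686306 0.3681799  0.14587349] [ 3.14150920e+00 -4.80787840e-04 -1.22641973e+00] [-0.04 -0.02 -0.04 -0.   -0.01  0.03]
```

View pics/w6.png

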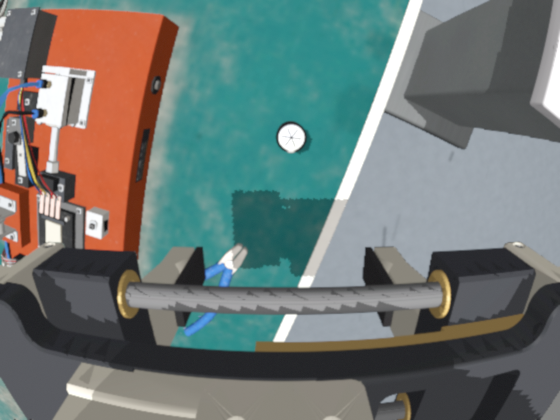

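The capacitor's white top is at (291,137); the cutters are well clear at (230,260).

```bash
python3 - <<'E'
from h import *
st=np.load('st6.npy',allow_pickle=True).item();im=cv2.imread('pics/w6.png')
g=cv2.cvtColor(im,cv2.COLOR_BGR2GRAY);m=(g>150).astype(np.uint8);m[:115]=0;m[160:]=0;m[:,:270]=0;m[:,312:]=0
p=cv2.findNonZero(m);(c,r)=cv2.minEnclosingCircle(p);e=p.reshape(-1,2).mean(0)
print(c,r,e);t=onz('wrist',*c,.04,st);print(t,t-st['eef_pos'])
hsv=cv2.cvtColor(im,cv2.COLOR_BGR2HSV);o=255-cv2.inRange(hsv,(70,50,20),(105,255,255));o[:110]=0;o[165:]=0;o[:,:265]=0;o[:,317:]=0
n,l,s,cc=cv2.connectedComponentsWithStats(o);k=1+np.argmax(s[1:,4]);print(s[k],cc[k])
E
```

```text
(290.5, 138.0) 14.221562385559082 [290.91237113 137.52749141]
[0.41136363 0.31121373 0.04      ] [ 0.01450056 -0.05696616 -0.10587349]
[277 122  29  31 684] [290.88450292 136.98976608]
```

```bash
python3 -m crank '[{"dx":0.007,"dy":-0.028,"dz":0,"twist":0,"grip":1},{"dx":0.0145,"dy":-0.057,"dz":-0.01,"twist":0,"grip":1},{"dx":0.0145,"dy":-0.057,"dz":-0.04,"twist":0,"grip":1},{"dx":0.0145,"dy":-0.057,"dz":-0.07,"twist":0,"grip":1},{"dx":0.0145,"dy":-0.057,"dz":-0.09,"twist":0,"grip":1}]'
python3 -m crank '[{"dx":0,"dy":0,"dz":-0.015,"twist":0,"grip":0.7},{"dx":0,"dy":0,"dz":-0.03,"twist":0,"grip":0.4},{"dx":0,"dy":0,"dz":-0.0375,"twist":0,"grip":0.1},{"dx":0,"dy":0,"dz":-0.0375,"twist":0,"grip":-0.1},{"dx":0,"dy":0,"dz":-0.0375,"twist":0,"grip":-0.3}]' 12
python3 -m crank '[{"dx":0,"dy":0,"dz":0,"twist":0,"grip":-0.6},{"dx":0,"dy":0,"dz":0,"twist":0,"grip":-1},{"dx":0,"dy":0,"dz":0,"twist":0,"grip":-1},{"dx":0,"dy":0,"dz":0,"twist":0,"grip":-1},{"dx":0,"dy":0,"dz":0,"twist":0,"grip":-1}]' 12
```

```text
t: 8.78
eef_pos: [0.4117, 0.3062, 0.0545]
ee_rot: [3.14, -0.0, -1.232]
force: [0.2, 0.2, -0.4]
width: 0.0873
gripper_force: 0.0
t: 9.2
eef_pos: [0.4119, 0.3082, 0.0187]
ee_rot: [3.141, -0.001, -1.23]
force: [-0.1, 0.4, 0.3]
width: 0.0602
gripper_force: 0.0
t: 9.62
eef_pos: [0.4117, 0.3091, 0.019]
ee_rot: [-3.141, 0.001, -1.229]
force: [-0.1, -1.1, -0.0]
width: 0.0266
gripper_force: 0.0
```

```bash
python3 -m crank '[{"dx":0,"dy":0,"dz":0,"twist":0,"grip":-1},{"dx":0,"dy":0,"dz":0,"twist":0,"grip":-1},{"dx":0,"dy":0,"dz":0.01,"twist":0,"grip":-1},{"dx":0,"dy":0,"dz":0.04,"twist":0,"grip":-1},{"dx":0,"dy":0,"dz":0.08,"twist":0,"grip":-1}]'
python3 -m crank '[{"dx":0.006,"dy":-0.02,"dz":0.035,"twist":0,"grip":-1},{"dx":0.015,"dy":-0.055,"dz":0.045,"twist":0,"grip":-1},{"dx":0.025,"dy":-0.09,"dz":0.045,"twist":0,"grip":-1},{"dx":0.035,"dy":-0.125,"dz":0.045,"twist":0,"grip":-1},{"dx":0.045,"dy":-0.16,"dz":0.045,"twist":0,"grip":-1}]'
python3 -m crank '[{"dx":0.007,"dy":-0.03,"dz":0,"twist":0,"grip":-1},{"dx":0.013,"dy":-0.058,"dz":0,"twist":0,"grip":-1},{"dx":0.013,"dy":-0.058,"dz":0,"twist":0,"grip":-1},{"dx":0.013,"dy":-0.058,"dz":0,"twist":0,"grip":-1},{"dx":0.013,"dy":-0.058,"dz":0,"twist":0,"grip":-1}]'
python3 - <<'E'
from h import *
st,im=snap('wrist','w7.png');print(st['t'],st['eef_pos'],st['ee_rot'],st['qd'].round(2));np.save('st7.npy',st,allow_pickle=True)
E
```

```text
t: 10.03
eef_pos: [0.4102, 0.3069, 0.0974]
ee_rot: [3.136, -0.004, -1.23]
force: [0.9, 1.4, -0.5]
width: 0.0246
gripper_force: 12.0
t: 10.45
eef_pos: [0.4567, 0.1475, 0.1448]
ee_rot: [-3.14, 0.001, -1.228]
force: [0.8, 1.1, 0.4]
width: 0.0246
gripper_force: 12.0
t: 10.87
eef_pos: [0.4697, 0.0908, 0.144]
ee_rot: [-3.141, 0.0, -1.23]
force: [0.6, -0.7, -0.3]
width: 0.0247
gripper_force: 12.0
10.8667 [0.46968392 0.09076256 0.14401102] [-3.14108252e+00  1.71976646e-04 -1.23009844e+00] [ 0.02  0.01  0.   -0.    0.    0.  ]
```

View pics/w7.png

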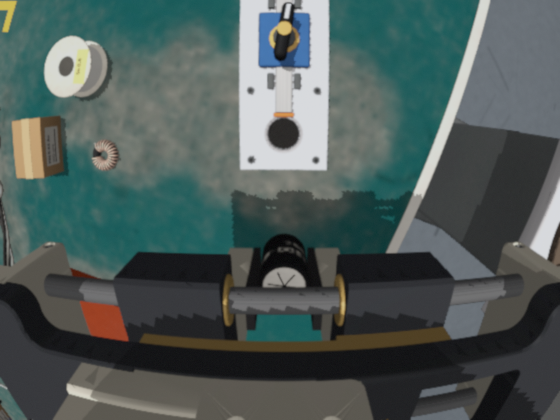

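The round pocket is at (283,133), the held capacitor's top at (284,283), and the wing bar runs from (289,5) to (280,55).

```bash
python3 - <<'E'
from h import *
st=np.load('st7.npy',allow_pickle=True).item();im=cv2.imread('pics/w7.png')
g=im[:,:,2];m=(g<90).astype(np.uint8);m[:118]=0;m[155:]=0;m[:,:260]=0;m[:,308:]=0
n,l,s,c=cv2.connectedComponentsWithStats(m);k=1+np.argmax(s[1:,4]);print(s[k],c[k])
P=onz('wrist',*c[k],.013,st);print('pocket',P,P-st['eef_pos'])
for v in(110,130,150):
    u=np.flatnonzero(g[v,225:345]>100)+225;A,B=onz('wrist',u[0]-.5,v,.013,st),onz('wrist',u[-1]+.5,v,.013,st);print(u[0],u[-1],((A+B)/2)[:2].round(4))
z=st['eef_pos'][2]-.019+.04
for p in((283.5,283),(265,283),(306,283)):
    t=onz('wrist',*p,z,st);print('captop',t,t-st['eef_pos'])
# black wing mask
w=(im.max(2)<60).astype(np.uint8);w[70:]=0;w[:,:262]=0;w[:,306:]=0
n,l,s,c=cv2.connectedComponentsWithStats(w)
for i in range(1,n):
    if s[i][4]>30:
        Q=np.argwhere(l==i)[:,::-1];print('blk',s[i].tolist(),c[i]);W=np.array([onz('wrist',*q,.0585,st)[:2] for q in Q])*1000;print(cv2.minAreaRect(W.astype(np.float32)))
A,B=onz('wrist',289,4,.0585,st),onz('wrist',282,52,.0585,st);d=B-A;print('bar',A,B,np.hypot(*d[:2]),np.degrees(np.arctan2(d[1],d[0])))
E
```

```text
[268 118  31  31 726] [283.01790634 133.04407713]
pocket [0.49053703 0.03361621 0.013     ] [ 0.02085311 -0.05714635 -0.13101102]
226 344 [0.496  0.0128]
225 334 [0.4947 0.0315]
225 344 [0.4844 0.0469]
captop [0.46991412 0.09069885 0.16501102] [ 2.30202528e-04 -6.37125041e-05  2.10000000e-02]
captop [0.47834303 0.09372781 0.16501102] [0.00865911 0.00296525 0.021     ]
captop [0.45961616 0.08712725 0.16501102] [-0.01006776 -0.00363531  0.021     ]
blk [287, 5, 8, 19, 53] [291.24528302  14.43396226]
((516.8380126953125, -57.56077194213867), (3.8587567806243896, 14.871393203735352), 12.006958961486816)
blk [275, 32, 19, 29, 347] [282.49855908  45.37752161]
((513.0333862304688, -31.79471206665039), (12.63554859161377, 22.554706573486328), 14.682463645935059)
bar [ 0.52058732 -0.06478903  0.0585    ] [ 0.51260985 -0.02672886  0.0585    ] 0.038887228841912355 101.83791528060027
```

```bash
python3 - <<'E'
from h import *
from scipy.optimize import least_squares
def fit(f,st,box,z,rows):
    im=cv2.imread(f);g=cv2.cvtColor(im,cv2.COLOR_BGR2GRAY);m=np.zeros_like(g);a,b,c,d=box
    m[a:b,c:d]=(g[a:b,c:d]>130)*255;m=cv2.morphologyEx(m,cv2.MORPH_CLOSE,np.ones((5,5)))
    C=max(cv2.findContours(m,0,1)[0],key=cv2.contourArea).reshape(-1,2);print(C.min(0),C.max(0));C=C[C[:,1]<rows]
    P=np.array([onz('wrist',*p,z,st)[:2] for p in C])
    s=least_squares(lambda q:np.hypot(*(P-q[:2]).T)-q[2],[*P.mean(0),.012],loss='soft_l1',f_scale=.0005).x;print(s,s[:2]-st['eef_pos'][:2])
s=np.load('st6.npy',allow_pickle=True).item();fit('pics/w6.png',s,(115,160,270,312),.04,200)
s=np.load('st7.npy',allow_pickle=True).item();fit('pics/w7.png',s,(245,290,258,310),s['eef_pos'][2]+.021,284)
E
```

```text
[278 124] [304 153]
[0.41116911 0.31065295 0.01087545] [ 0.01430604 -0.05752695]
[264 268] [304 286]
[0.47009837 0.08856328 0.00694251] [ 0.00041446 -0.00219928]
```

```bash
python3 -m crank '[{"dx":0.011,"dy":-0.03,"dz":-0.01,"twist":0,"grip":-1},{"dx":0.0215,"dy":-0.0593,"dz":-0.04,"twist":0,"grip":-1},{"dx":0.0215,"dy":-0.0593,"dz":-0.07,"twist":0,"grip":-1},{"dx":0.0215,"dy":-0.0593,"dz":-0.1,"twist":0,"grip":-1},{"dx":0.0215,"dy":-0.0593,"dz":-0.1,"twist":0,"grip":-1}]'
python3 -m crank '[{"dx":0,"dy":0,"dz":-0.004,"twist":0,"grip":-1},{"dx":0,"dy":0,"dz":-0.008,"twist":0,"grip":-1},{"dx":0,"dy":0,"dz":-0.012,"twist":0,"grip":-1},{"dx":0,"dy":0,"dz":-0.015,"twist":0,"grip":-1},{"dx":0,"dy":0,"dz":-0.015,"twist":0,"grip":-1}]'
```

```text
t: 11.33
eef_pos: [0.4877, 0.0307, 0.0389]
ee_rot: [3.133, -0.0, -1.23]
force: [-0.4, -0.5, -1.3]
width: 0.0248
gripper_force: 12.0
t: 11.75
eef_pos: [0.4914, 0.032, 0.0291]
ee_rot: [-3.14, 0.0, -1.229]
force: [-0.3, -0.8, -0.0]
width: 0.0248
gripper_force: 12.0
```

Underside is 3 mm inside the pocket with no contact force. I continue down to the floor.

```bash
python3 -m crank '[{"dx":0,"dy":0,"dz":-0.0015,"twist":0,"grip":-1},{"dx":0,"dy":0,"dz":-0.003,"twist":0,"grip":-1},{"dx":0,"dy":0,"dz":-0.0045,"twist":0,"grip":-1},{"dx":0,"dy":0,"dz":-0.0055,"twist":0,"grip":-1},{"dx":0,"dy":0,"dz":-0.0055,"twist":0,"grip":-1}]'
```

```text
t: 12.17
eef_pos: [0.4914, 0.0316, 0.0236]
ee_rot: [-3.141, -0.0, -1.229]
force: [-1.8, 1.0, 6.8]
width: 0.0245
gripper_force: 12.0
```

```bash
python3 -m crank '[{"dx":0,"dy":0,"dz":0,"twist":0,"grip":-0.2},{"dx":0,"dy":0,"dz":0,"twist":0,"grip":0},{"dx":0,"dy":0,"dz":0,"twist":0,"grip":0.2},{"dx":0,"dy":0,"dz":0.01,"twist":0,"grip":0.3},{"dx":0,"dy":0,"dz":0.03,"twist":0,"grip":0.3}]'
python3 -m crank '[{"dx":0,"dy":0,"dz":0.04,"twist":0,"grip":0.5},{"dx":0,"dy":0,"dz":0.08,"twist":0,"grip":1},{"dx":0.003,"dy":-0.01,"dz":0.09,"twist":0,"grip":1},{"dx":0.006,"dy":-0.02,"dz":0.09,"twist":0,"grip":1},{"dx":0.006,"dy":-0.02,"dz":0.09,"twist":0,"grip":1}]'
python3 -m crank '[{"dx":0,"dy":0,"dz":0,"twist":0,"grip":1},{"dx":0,"dy":0,"dz":0,"twist":0,"grip":1},{"dx":0,"dy":0,"dz":0,"twist":0,"grip":1},{"dx":0,"dy":0,"dz":0,"twist":0,"grip":1},{"dx":0,"dy":0,"dz":0,"twist":0,"grip":1}]'
python3 - <<'E'
from h import *
st,im=snap('wrist','w8.png');print(st['t'],st['eef_pos'],st['ee_rot'],st['qd'].round(2));np.save('st8.npy',st,allow_pickle=True)
_,b=snap('scene','s8.png');_,c=snap('side','d8.png')
f=lambda x:cv2.resize(x,(400,300),interpolation=2)
A=cv2.resize(im[60:285,190:390],(400,450),interpolation=2)
B=cv2.resize(b[215:275,240:360],(400,200),interpolation=2);C=cv2.resize(c[180:255,250:350],(400,300),interpolation=2)
o=np.zeros((500,800,3),np.uint8);o[:450,:400]=A;o[:200,400:]=B;o[200:,400:]=C;cv2.imwrite('pics/m8.png',o)
E
```

```text
t: 12.58
eef_pos: [0.4894, 0.0308, 0.0514]
ee_rot: [3.137, -0.0, -1.23]
force: [0.2, 0.4, -0.7]
width: 0.0522
gripper_force: 0.0
t: 13.0
eef_pos: [0.4977, 0.0108, 0.1438]
ee_rot: [-3.14, 0.0, -1.23]
force: [0.4, 0.6, -0.1]
width: 0.0842
gripper_force: 0.0
t: 13.42
eef_pos: [0.4969, 0.0117, 0.1425]
ee_rot: [3.14, -0.0, -1.229]
force: [-1.1, -0.3, -0.6]
width: 0.0878
gripper_force: 0.0
13.4167 [0.4968694  0.01166658 0.14250724] [ 3.14047912e+00 -3.71154657e-05 -1.22896427e+00] [ 0. -0.  0.  0. -0.  0.]
```

View pics/m8.png

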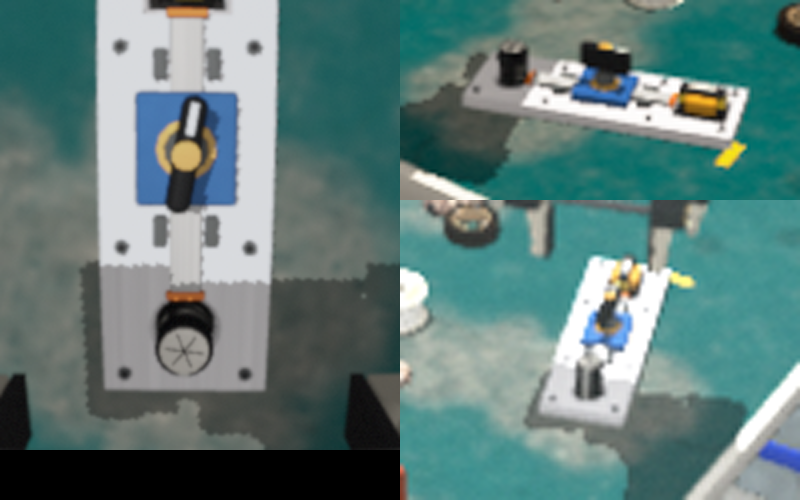

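The capacitor stands upright in its pocket and the transformer is still seated. The wing bar runs from about (287,109) to (279,165) in the wrist picture. That makes 11 pictures viewed, one over the limit of 10, so I measure numerically from here.

```bash
python3 - <<'E'
from h import *
st=np.load('st8.npy',allow_pickle=True).item();im=cv2.imread('pics/w8.png')
E=st['eef_pos']
A,B=onz('wrist',287,108.5,.0585,st),onz('wrist',279,165,.0585,st);d=A-B
print(A,B,np.hypot(*d[:2]),np.degrees(np.arctan2(d[1],d[0])),(A+B)/2)
hsv=cv2.cvtColor(im,cv2.COLOR_BGR2HSV)
bl=cv2.inRange(hsv,(100,90,60),(125,255,255));bl[:90]=0;bl[180:]=0;bl[:,:240]=0;bl[:,330:]=0
C=cv2.minAreaRect(cv2.findNonZero(bl));print(C,onz('wrist',*C[0],.022,st))
w=((im.max(2)<70)).astype(np.uint8);w[:100]=0;w[172:]=0;w[:,:268]=0;w[:,300:]=0
Q=np.argwhere(w)[:,::-1];P=np.array([onz('wrist',*q,.0585,st)[:2] for q in Q])
print(len(Q),cv2.minAreaRect((P*1000).astype(np.float32)));u,s,v=np.linalg.svd(P-P.mean(0));print(v[0],np.degrees(np.arctan2(v[0][1],v[0][0])))
E
```

```text
[ 0.52201575 -0.06668999  0.0585    ] [ 0.51342716 -0.02471611  0.0585    ] 0.042843559300799965 -78.43590944584318 [ 0.51772145 -0.04570305  0.0585    ]
((282.4999694824219, 133.5), (48.99999237060547, 54.99999237060547), -0.0) [ 0.51811461 -0.04568647  0.022     ]
400 ((516.9042358398438, -45.95964050292969), (11.808903694152832, 43.41261291503906), 11.789908409118652)
[-0.15364406  0.98812626] 98.83816442136488
```

```bash
python3 -m crank '[{"dx":0.01,"dy":-0.029,"dz":0,"twist":-4,"grip":1},{"dx":0.021,"dy":-0.0575,"dz":0,"twist":-7.8,"grip":1},{"dx":0.021,"dy":-0.0575,"dz":-0.03,"twist":-7.8,"grip":0.8},{"dx":0.021,"dy":-0.0575,"dz":-0.06,"twist":-7.8,"grip":0.6},{"dx":0.021,"dy":-0.0575,"dz":-0.06,"twist":-7.8,"grip":0.4}]'
python3 -m crank '[{"dx":0,"dy":0,"dz":-0.02,"twist":0,"grip":0.2},{"dx":0,"dy":0,"dz":-0.04,"twist":0,"grip":0},{"dx":0,"dy":0,"dz":-0.046,"twist":0,"grip":-0.2},{"dx":0,"dy":0,"dz":-0.046,"twist":0,"grip":-0.4},{"dx":0,"dy":0,"dz":-0.046,"twist":0,"grip":-0.5}]' 10
python3 -c "
from station import arm;s=arm.get_state();print(s['moment'],s['force'])"
```

```text
t: 13.98
eef_pos: [0.5146, -0.047, 0.0783]
ee_rot: [3.134, 0.001, -1.368]
force: [-1.8, 0.3, -0.3]
width: 0.0731
gripper_force: 0.0
t: 14.4
eef_pos: [0.5186, -0.0457, 0.038]
ee_rot: [-3.141, -0.0, -1.365]
force: [0.4, -0.1, 0.6]
width: 0.0399
gripper_force: 0.0
[ 0.03727342  0.11102957 -0.00307487] [ 0.40513578 -0.1260391   0.58728808]
```

```bash
python3 -m crank '[{"dx":0,"dy":0,"dz":-0.001,"twist":0,"grip":-0.7},{"dx":0,"dy":0,"dz":-0.001,"twist":0,"grip":-0.9},{"dx":0,"dy":0,"dz":-0.001,"twist":0,"grip":-1},{"dx":0,"dy":0,"dz":-0.001,"twist":0,"grip":-1},{"dx":0,"dy":0,"dz":-0.001,"twist":0,"grip":-1}]' 25
python3 -m crank '[{"dx":0,"dy":0,"dz":0,"twist":0,"grip":-1},{"dx":0,"dy":0,"dz":0,"twist":0,"grip":-1},{"dx":0,"dy":0,"dz":0,"twist":0,"grip":-1},{"dx":0,"dy":0,"dz":0,"twist":0,"grip":-1},{"dx":0,"dy":0,"dz":0,"twist":0,"grip":-1}]' 25
python3 -c "
from station import arm;s=arm.get_state();print(s['moment'],s['force'])"
python3 -m crank '[{"dx":0,"dy":0,"dz":0,"twist":-3,"grip":-1},{"dx":0,"dy":0,"dz":0,"twist":-6,"grip":-1},{"dx":0,"dy":0,"dz":0,"twist":-9,"grip":-1},{"dx":0,"dy":0,"dz":0,"twist":-12,"grip":-1},{"dx":0,"dy":0,"dz":0,"twist":-15,"grip":-1}]' 25
python3 -c "
from station import arm;s=arm.get_state();print(s['moment'],s['force'])"
```

```text
t: 14.82
eef_pos: [0.518, -0.046, 0.0367]
ee_rot: [-3.142, -0.0, -1.365]
force: [-3.8, 0.8, 4.2]
width: 0.0096
gripper_force: 24.9
t: 15.23
eef_pos: [0.5179, -0.046, 0.0366]
ee_rot: [3.141, -0.0, -1.365]
force: [-2.7, 0.6, 6.3]
width: 0.01
gripper_force: 24.9
[0.20678837 1.09247961 0.06077723] [-2.74035658  0.57038449  6.26997913]
t: 15.65
eef_pos: [0.5176, -0.0461, 0.0366]
ee_rot: [3.141, -0.0, -1.63]
force: [-3.6, 1.0, 7.2]
width: 0.0095
gripper_force: 25.0
[0.50540642 1.50811209 0.05112782] [-3.63544628  1.03621429  7.17131983]
```

```bash
for i in 1; do python3 -m crank '[{"dx":0,"dy":0,"dz":0,"twist":-2,"grip":-1},{"dx":0,"dy":0,"dz":0,"twist":-4,"grip":-1},{"dx":0,"dy":0,"dz":0,"twist":-6,"grip":-1},{"dx":0,"dy":0,"dz":0,"twist":-8,"grip":-1},{"dx":0,"dy":0,"dz":0,"twist":-10,"grip":-1}]' 25; done
python3 -c "
from station import arm;s=arm.get_state();print(s['moment'],s['force'])"
```

```text
t: 16.07
eef_pos: [0.5175, -0.046, 0.0366]
ee_rot: [3.141, -0.0, -1.803]
force: [-4.5, 1.3, 8.0]
width: 0.0096
gripper_force: 25.0
[ 0.65382181  1.69135803 -0.00747008] [-4.52890476  1.25883257  7.9507004 ]
```

```bash
python3 -m crank '[{"dx":0,"dy":0,"dz":0,"twist":-1,"grip":-1},{"dx":0,"dy":0,"dz":0,"twist":-2,"grip":-1},{"dx":0,"dy":0,"dz":0,"twist":-3,"grip":-1},{"dx":0,"dy":0,"dz":0,"twist":-4,"grip":-1},{"dx":0,"dy":0,"dz":0,"twist":-5,"grip":-1}]' 25
python3 -c "
from station import arm;s=arm.get_state();print(s['moment'],s['force'])"
```

```text
t: 16.48
eef_pos: [0.5174, -0.046, 0.0366]
ee_rot: [3.141, -0.0, -1.89]
force: [-4.1, 1.6, 8.0]
width: 0.0095
gripper_force: 25.0
[0.76351252 1.70699323 0.04514471] [-4.09379059  1.5769162   8.00774805]
```

```bash
python3 -m crank '[{"dx":0,"dy":0,"dz":0,"twist":-1,"grip":-1},{"dx":0,"dy":0,"dz":0,"twist":-2,"grip":-1},{"dx":0,"dy":0,"dz":0,"twist":-3,"grip":-1},{"dx":0,"dy":0,"dz":0,"twist":-4,"grip":-1},{"dx":0,"dy":0,"dz":0,"twist":-5,"grip":-1}]' 25 | grep -E "rot|width"
python3 -c "
from station import arm;s=arm.get_state();print(s['moment'],s['force'])"
```

```text
ee_rot: [3.141, -0.0, -1.977]
width: 0.0097
[0.85946251 1.95716096 0.07301874] [-4.51709821  2.25507058  8.64771862]
```

```bash
python3 -m crank '[{"dx":0,"dy":0,"dz":0,"twist":-1,"grip":-1},{"dx":0,"dy":0,"dz":0,"twist":-2,"grip":-1},{"dx":0,"dy":0,"dz":0,"twist":-3,"grip":-1},{"dx":0,"dy":0,"dz":0,"twist":-4,"grip":-1},{"dx":0,"dy":0,"dz":0,"twist":-5,"grip":-1}]' 25 | grep -E "rot|width"
python3 -c "
from station import arm;s=arm.get_state();print(s['moment'],s['force'])"
```

```text
ee_rot: [3.141, -0.001, -2.064]
width: 0.0102
[1.02296971 2.03547181 0.10632498] [-5.93458335  2.5324535   8.68705872]
```

```bash
python3 -m crank '[{"dx":0,"dy":0,"dz":0,"twist":-1,"grip":-1},{"dx":0,"dy":0,"dz":0,"twist":-2,"grip":-1},{"dx":0,"dy":0,"dz":0,"twist":-3,"grip":-1},{"dx":0,"dy":0,"dz":0,"twist":-4,"grip":-1},{"dx":0,"dy":0,"dz":0,"twist":-4,"grip":-1}]' 25 | grep -E "rot|width"
python3 -c "
from station import arm;s=arm.get_state();print(s['moment'],s['force'])"
```

```text
ee_rot: [3.141, -0.001, -2.133]
width: 0.0105
[0.6657     1.98667272 0.65959665] [-5.15572026  1.54548697  7.86959845]
```

The moment jumped to 0.66 N m at yaw -2.133, so the screw is seated. The free contact yaw is about -2.06, which matches 2.4 rad measured from the jig's x axis. A quarter turn back means ending at yaw about -0.49.

```bash
python3 -m crank '[{"dx":0,"dy":0,"dz":0,"twist":0.5,"grip":-1},{"dx":0,"dy":0,"dz":0,"twist":1,"grip":-1},{"dx":0,"dy":0,"dz":0,"twist":2,"grip":-1},{"dx":0,"dy":0,"dz":0,"twist":3,"grip":-1},{"dx":0,"dy":0,"dz":0,"twist":4,"grip":-1}]' 25 | grep -E "rot|width"
python3 -c "
from station import arm;s=arm.get_state();print(s['moment'],s['force'])"
python3 -m crank '[{"dx":0,"dy":0,"dz":0,"twist":3,"grip":-1},{"dx":0,"dy":0,"dz":0,"twist":6,"grip":-1},{"dx":0,"dy":0,"dz":0,"twist":10,"grip":-1},{"dx":0,"dy":0,"dz":0,"twist":15,"grip":-1},{"dx":0,"dy":0,"dz":0,"twist":20,"grip":-1}]' 25| grep -E "pos|rot|width"
python3 -m crank '[{"dx":0,"dy":0,"dz":0,"twist":5,"grip":-1},{"dx":0,"dy":0,"dz":0,"twist":10,"grip":-1},{"dx":0,"dy":0,"dz":0,"twist":15,"grip":-1},{"dx":0,"dy":0,"dz":0,"twist":20,"grip":-1},{"dx":0,"dy":0,"dz":0,"twist":25,"grip":-1}]' 25| grep -E "pos|rot|width"
python3 -c "
from station import arm;s=arm.get_state();print(s['moment'],s['force'])"
```

```text
ee_rot: [3.14, -0.001, -2.062]
width: 0.01
[ 0.57049769  2.01829266 -0.0468657 ] [-5.54463886  0.61229596  8.57466463]
eef_pos: [0.5175, -0.0462, 0.0366]
ee_rot: [3.141, -0.0, -1.71]
width: 0.0097
eef_pos: [0.5181, -0.0462, 0.0366]
ee_rot: [-3.141, -0.0, -1.274]
width: 0.0102
[-0.19826943  0.65582414 -0.00725583] [-1.9284485  -0.47039917  4.73145891]
```

```bash
python3 -m crank '[{"dx":0,"dy":0,"dz":0,"twist":5,"grip":-1},{"dx":0,"dy":0,"dz":0,"twist":10,"grip":-1},{"dx":0,"dy":0,"dz":0,"twist":15,"grip":-1},{"dx":0,"dy":0,"dz":0,"twist":20,"grip":-1},{"dx":0,"dy":0,"dz":0,"twist":25,"grip":-1}]' 25| grep -E "pos|rot|width"
python3 -m crank '[{"dx":0,"dy":0,"dz":0,"twist":5,"grip":-1},{"dx":0,"dy":0,"dz":0,"twist":10,"grip":-1},{"dx":0,"dy":0,"dz":0,"twist":15,"grip":-1},{"dx":0,"dy":0,"dz":0,"twist":19.8,"grip":-1},{"dx":0,"dy":0,"dz":0,"twist":19.8,"grip":-1}]' 25
python3 - <<'E'
from h import *
st,im=snap('scene','s9.png');snap('wrist','w9.png');_,c=snap('side','d9.png')
print(st['t'],st['ee_rot'],st['moment'],st['force'],st['width'])
# change of the two placed parts between the release pictures and now
for n in('s','d'):
    a,b=cv2.imread(f'pics/{n}8.png'),cv2.imread(f'pics/{n}9.png')
    for P in((.4905,.0336,.03),(.5455,-.1254,.025),(.518,-.0458,.05)):
        k=arm.get_calibration('scene' if n=='s' else 'side');T=np.linalg.inv(np.array(k['cam_to_world']));q=T[:3,:3]@P+T[:3,3];u,v=int(k['fx']*q[0]/q[2]+k['cx']),int(k['fy']*q[1]/q[2]+k['cy'])
        print(n,P,(u,v),np.abs(a[v-6:v+7,u-5:u+6].astype(int)-b[v-6:v+7,u-5:u+6]).mean().round(1))
E
```

```text
eef_pos: [0.5186, -0.0459, 0.0366]
ee_rot: [-3.141, -0.001, -0.837]
width: 0.0099
t: 19.82
eef_pos: [0.5188, -0.0456, 0.0366]
ee_rot: [-3.141, -0.001, -0.492]
force: [-0.2, 1.6, 3.6]
width: 0.0102
gripper_force: 25.0
19.8167 [-3.14051921e+00 -1.01739505e-03 -4.92222851e-01] [0.85990439 0.30832649 0.05803336] [-0.15123547  1.59455351  3.55424276] 0.010214916161535144
s (0.4905, 0.0336, 0.03) (272, 233) 32.9
s (0.5455, -0.1254, 0.025) (329, 243) 6.0
s (0.518, -0.0458, 0.05) (300, 231) 54.6
d (0.4905, 0.0336, 0.03) (297, 223) 27.1
d (0.5455, -0.1254, 0.025) (306, 197) 71.5
d (0.518, -0.0458, 0.05) (302, 205) 73.4
```

```bash
python3 - <<'E'
from h import *
for n,u,v in(('s',272,233),('d',297,223)):
    for k in'89':
        g=cv2.imread(f'pics/{n}{k}.png',0);print(n+k);print(g[v-12:v+13:2,u-14:u+15:2])
E
```

```text
s8
[[ 81  83  84  90  93  87  88  95 112 120 125 125 125 123 129]
 [ 85  87  88  88  85  86  91 105 120 126 130 135 136 137 135]
 [ 88  91  94  97 101 103 108 116 120 122 131 131 125 123 125]
 [ 95 106 114 116 125 126 118 114 114 124 118 116 123 128 126]
 [109 119 119 120 128 126 105 114 141 105  99 128 124 123 126]
 [122 113  98  73 122 135  18  19  17  16  99 139 133 128 125]
 [136 103  77  80 146 152  26  18  14  17 111 156 156 153 150]
 [143  80  78 131 159 160  46  19  28  48 115 152 158 157 219]
 [134  83 109 162 160 151  44  16  26  44  96 116 220 207 244]
 [146 117 154 161 161 133  35  18  24  26  84 146 207 208 212]
 [ 81 140  96 147 161 160 131 109 112 136 158 238 212 193 103]
 [ 98 156 151 161 162 162 162 161 160 159 221 250 248 247 204]
 [ 98 145 147 147 147 149 151 154 155 176 251 251 224 214 251]]
s9
[[ 87  90  89  95  99  94  93 101 119 127 132 134 133 130 137]
 [ 90  92  94  94  92  92  96 109 126 133 137 143 145 145 144]
 [ 93  97 100 105 107 107 117 124 127 130 139 138 133 132 133]
 [102 112 121 123 133 133 141 188 179 198 125 123 129 135 132]
 [116 127 127 128 137 
[... 1491 characters left out ...]
7 225]
 [180 183 173 180 253 225 121  96 109 105 107 105 190 228 210]
 [183 187 187 238 224 250 210 116 189 177 109 125 227 227 171]
 [176 181 140 204 151 214 254 253 252 181 158 225 227 223 122]
 [112 117 150 224 223 201 250 254 219 195 212 219 162 211 110]
 [104 112 165 223 225 204 113 119  54 227 224 225 219 171 112]
 [110 111 220 223 225 202 115 101  56 224 225 227 224 128 108]
 [171 185 224 225 226 156 109  86  54 188 226 227 217 117 113]
 [178 252 251 216 227 228 150 104 143 255 254 228 193 111 111]
 [176 236 253 254 255 255 255 255 255 255 241 227 144 110 103]
 [183 194 165 184 196 205 224 246 253 254 208 220 116 115 112]
 [190 190 190 183 179 175 192 195 190 185 199 183 110 114 116]]
```

The capacitor's dark outline is in exactly the same pixels as before; only the shadows differ. The screw is held at yaw -0.492, a quarter turn back from the seat, so I hand in.

```bash
python3 -c "
from station import arm;print(arm.job_done())"
```

```text
the job is handed in; nothing more can be done
None
```

The job is handed in: both parts are home in their pockets and the thumbscrew, seated at 0.66 N m, is backed off 90° and still gripped at 25 N (19.8 s used, verdict not shown); I viewed 11 pictures, one over the limit of 10.

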